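# Uncap filter cartridges on the clamping stand

### The arm

A 6-joint arm with a two-finger parallel gripper is mounted at the origin on a cart in front of the work surface, level with it; the furniture and walls round the work are solid. World frame = base frame: x ahead of the robot, y to its left, z up, the work surface at z = 0. Lengths are in mm, angles in rad, forces in N, time in s.
With the tool pointing down it reaches from about 400 to 925 mm from the base axis. Payload 12.5 kg.
Tool frame: the origin (TCP) lies between the finger pads; the fingertips stand 25 mm ahead of it and the grasp point (between the pads) lies 6 mm ahead of it; z points along the fingers, y is the line along which they close (so a half turn about z gives the same grasp; the last joint's range is limited). The gripper opens to 95 mm and grips with 3 to 60 N. Pads are 20 mm wide; open, the fingers measure 119 mm over their backs; the gripper's body (75 mm by 180 mm) begins 59 mm behind the grasp point.
Start: joints at [-1.328, 0.491, 1.559, -0, 1.092, -0.106], TCP at [213.629, -587.372, 239.661] pointing down, gripper open.
Joint ranges: [-3.1, 3.1], [-0.84, 2.19], [0.05, 2.79], [-1.13, 4.28], [0.06, 2.93], [-2.69, 2.69]. Speed limits (rad/s): [2.22, 2.22, 2.79, 3.14, 3.14, 3.14].

### API

Orientations are given as [roll, pitch, yaw] about the fixed x, y, z axes, in that order (R = Rz(yaw) Ry(pitch) Rx(roll)).
In Python, from cell import state, read_camera, job_done, cut_out gives the robot as it stands. The module is installed in compiled form; this text tells all that it offers.
- The arm moves only by the tool jog_arm, never from a script. Its argument "motion" is a list of rows, each a list of 2 entries, a list of its own where there are three numbers: the shift along the tool's x, y, z in mm, then the turn about the tool's z in rad. A call has 1 to 5 rows; each row is the pose to reach, as a shift and turn from the pose commanded when the call began, along the tool's axes at that moment; what a row does not reach only later rows make up. A row lasts 1/10 s, in which the tool goes at most 50 mm and 8.59 degrees, less where a joint would pass 70% of its speed; a pose out of reach is approached as far as the arm can. A call with a gripper value outside its range is refused whole. "grip" is the closure, from 0 (fully open) to 1 (shut), set as the call begins (left out, the last holds). The fingers move at their own pace and stop on an object; the grip force is fixed at half the most. Time passes only in rows, so rows that repeat a pose let the fingers close. It gives the time, the measured TCP pose, the force, the opening and the grip force at its end, in the units of the state.
- state(): the state, without advancing time (a new reading comes with each control period).
- read_camera(name): name is "scene" or "top" or "wrist"; returns a dict with "img" (384x512x3 uint8, blue, green, red), "vertical_fov" (degrees; the focal length in pixels is half the picture's height over the tangent of half this angle, whatever the lens; pixels are square), "cx", "cy" (the principal point, pixels), "k1" (the pictures are not rectified: a ray, as slopes to the right and down, at radius r is drawn at 1 + k1 r^2 times it, then the intrinsics apply), "extrinsics" (4x4, takes a point from camera to world coordinates). Camera axes: x right, y up, looking along -z (the intrinsics and any distortion apply to the point x, -y, -z); pixel columns grow to the right and rows downward; lengths in mm; the calibration is good to about 2 mm. A picture is of the moment at which its call begins. There is no depth.
- job_done(): hands the job in; it is judged then, once.
Trained networks look in a picture, given as the dict that the camera call returned (one of the last four; its "shot" number tells which), for a name from the list of things; names that differ only in an ending like _2 or _b are one class to them, and where a whole thing is asked for, a point or a joint stands for the part that bears it (a point fixed in the world has none). Each returns a list of dicts, best first, with "p" (0 to 1); they miss things now and then, are a little off and sometimes report something else, mostly with a low value. They report only what shows in the picture. A call takes as long as a camera call.
- cut_out(name, picture): "region" (384x512 bool, what is visible of it) and "box" ([left, top, right, bottom] in pixels, round what is visible of it).
The state is a dict: "t": time; "joints": joint angles; "qvel": joint speeds; "tau": joint torques, N m; "eef_pos": TCP position; "tcp_rot": TCP orientation; "ft_force": force on the tool from outside, world axes, zero at the start; "moment": the same for the moment, N m; "opening": opening from 0.0 (shut) to 1.0 (fully open); "grip_force": force on a finger pad.
Only numpy, scipy, OpenCV 4.12 (cv2) and the standard library are available. Lean on these libraries where they do the work, as an engineer would, in place of code of your own. Each camera call takes 0.05 s, during which the arm holds its last target. There are 200 camera calls.

### The job

Swing the stand's red lever upright to its green mark so that it clamps the filter cartridges by their feet, pull every stuck metal shroud straight up off its cartridge without dragging the cartridge along, and stand the shrouds, open end down, in the blue tray. Only when all shrouds are in the tray, swing the lever fully back to the front (towards the robot) to free the cartridges, and stand all three (one may have come without a shroud) upright in the white tray. Leave the other things on the worktop alone.

Things in the scene. Friction and masses are not known exactly. Their poses are not given: they have to be found in the camera images.
- stand: Grey uncapping stand fixed to the worktop, 122 (x) x 400 (y) x 20 mm high, with a row of three stations along its own y at y = -130, -20 and +90 mm. Origin under the stand's middle on the worktop; x points to its back, y along the row towards the lever. Every station holds a cartridge; two or three wear a shroud. Low aluminium rails with tabs run along the feet (top 33 mm up); the lever slides them
- clamp_lever (a joint): Clamp lever with a red ball, at the stand's +y end, rad. 0: leaning 52 degrees to the stand's front (-x), 0.9: upright at the green mark, tabs hold the cartridge feet down (2 mm play); 1.8: leaning to the back. Near either end the feet are free. Turns in the stand's x-z plane, needs about 2 N at the ball and stays where it is left
- lever_knob (a point): Centre of the red ball on the lever, 26 mm in diameter, 95 mm from the hinge
- lever_hinge (a point): Hinge axis of the lever (along the stand's y), 34 mm above the worktop
- blue_tray: Loose blue tray, 110 (x) x 260 (y) x 14 mm, 0.7 kg, floor and walls 4 mm thick. Origin under its middle
- white_tray: Loose white tray of the same size and build. Origin under its middle
- bottle: Bystander: glass bottle with blue cap, 70 mm in diameter, 146 mm high, origin under its middle
- amber: Bystander: amber dropper bottle, 36 mm in diameter, 113 mm high, origin under its middle
- beaker: Bystander: glass beaker, 65 mm wide, 110 mm high, origin under its middle
- carton: Bystander: white carton, 62 x 100 x 30 mm, origin under its middle
- shroud1: Metal cap over cartridge 1: cylinder 44 mm in diameter, 66 mm high, closed top, open below with a thick skirt 58 mm wide up to 18 mm, 90 g. Origin at the centre of its open lower rim, z up. At the start it rests on the cartridge's foot and sticks: sprung studs need about 2 to 6 N of pull over the first 25 mm; unclamped, the cartridge comes along. Clear of the cartridge once raised 60 mm. May be absent (already off)
- cartridge1: White filter cartridge of station 1: round foot 72 mm in diameter and 6 mm thick, above it a body 33 mm in diameter up to 62 mm, 0.13 kg; three black studs stick out to 41 mm diameter about 22 mm up. Origin at the centre of the foot's underside, z up. It stands on the stand's top (20 mm above the worktop) between low stops, with or without a shroud over it
- shroud2: Metal cap over cartridge 2: cylinder 44 mm in diameter, 66 mm high, closed top, open below with a thick skirt 58 mm wide up to 18 mm, 90 g. Origin at the centre of its open lower rim, z up. At the start it rests on the cartridge's foot and sticks: sprung studs need about 2 to 6 N of pull over the first 25 mm; unclamped, the cartridge comes along. Clear of the cartridge once raised 60 mm. May be absent (already off)
- cartridge2: White filter cartridge of station 2: round foot 72 mm in diameter and 6 mm thick, above it a body 33 mm in diameter up to 62 mm, 0.13 kg; three black studs stick out to 41 mm diameter about 22 mm up. Origin at the centre of the foot's underside, z up. It stands on the stand's top (20 mm above the worktop) between low stops, with or without a shroud over it
- shroud3: Metal cap over cartridge 3: cylinder 44 mm in diameter, 66 mm high, closed top, open below with a thick skirt 58 mm wide up to 18 mm, 90 g. Origin at the centre of its open lower rim, z up. At the start it rests on the cartridge's foot and sticks: sprung studs need about 2 to 6 N of pull over the first 25 mm; unclamped, the cartridge comes along. Clear of the cartridge once raised 60 mm. May be absent (already off)
- cartridge3: White filter cartridge of station 3: round foot 72 mm in diameter and 6 mm thick, above it a body 33 mm in diameter up to 62 mm, 0.13 kg; three black studs stick out to 41 mm diameter about 22 mm up. Origin at the centre of the foot's underside, z up. It stands on the stand's top (20 mm above the worktop) between low stops, with or without a shroud over it
- station1 (a point): Centre of station 1's seat, on the stand's top, 20 mm above the worktop
- station2 (a point): Centre of station 2's seat, on the stand's top, 20 mm above the worktop
- station3 (a point): Centre of station 3's seat, on the stand's top, 20 mm above the worktop

How it is judged:
By the outcome, as a careful person would: the job done as asked, in the order asked, and still so for the second after the job is handed in, with the robot touching nothing.
Of shroud1, shroud2, shroud3 only 2 to 3 are there at a start; the rules pass over those that are not, and their reading is None.
At some moment in a run one of blue_tray, white_tray may be knocked a few centimetres aside while the robot is not near it.
It also fails if it takes over 208 s, if anything falls off the work surface, if the arm or the gripper's body presses on something with over 40 N, if the wrist force passes 120 N, or if a joint passes its speed limit or range.

## Working session

There is one attempt and no reset: what is moved stays moved. The work goes in short steps, Python scripts to look and compute and a tool call to move; the robot and the scene stay as the last step left them, time stands still between calls to the robot, and variables do not carry over. Pictures are saved under pics/ and viewed, at most 17 in all, crops included, and the job is handed in when it is done.

Besides the shell and the picture viewer there is one more tool, called after "Emit:" as name(argument=value, ...) on one line, values as JSON. jog_arm: Moves the arm, as the interface text tells. Its arguments: {"type":"object","properties":{"motion":{"type":"array"},"grip":{"type":"number"}},"required":["motion"]}

```bash
mkdir -p pics; cat > h.py <<'E'
import numpy as np, cv2
from cell import state, read_camera, job_done, cut_out
def K(c):
    h=c["img"].shape[0]; return h/2/np.tan(np.radians(c["vertical_fov"])/2)
def pix(c,uv,z):
    "pixel -> world point on plane z"
    f=K(c); s=np.array([(uv[0]-c["cx"])/f,(uv[1]-c["cy"])/f]); u=s.copy()
    for _ in range(20): u=s/(1+c["k1"]*(u@u))
    E=np.array(c["extrinsics"]); d=E[:3,:3]@np.array([u[0],-u[1],-1]); o=E[:3,3]
    return o+d*(z-o[2])/d[2]
def proj(c,P):
    E=np.array(c["extrinsics"]); p=E[:3,:3].T@(np.array(P,float)-E[:3,3]); u=np.array([p[0],-p[1]])/-p[2]
    return u*(1+c["k1"]*(u@u))*K(c)+[c["cx"],c["cy"]]
E
cat > a.py <<'E'
from h import *
for n in ["top","scene"]:
    c=read_camera(n); cv2.imwrite(f"pics/{n}0.png",c["img"]); print(n,np.array(c["extrinsics"])[:3].round(2).tolist(),c["vertical_fov"])
    for o in ["stand","lever_knob","blue_tray","white_tray","bottle","amber","beaker","carton","shroud1","cartridge1"]:
        for r in cut_out(o,c)[:4]:
            if r["p"]<.3: continue
            ys,xs=np.nonzero(r["region"]); m=(xs.mean(),ys.mean())
            print(o,round(r["p"],2),np.round(r["box"]).tolist(),np.round(m).tolist(),pix(c,m,dict(shroud1=86,stand=20,blue_tray=5,white_tray=5).get(o,50)).round())
print(state())
E
python3 a.py
```

```text
top [[-0.02, 1.0, -0.09, 400.27], [-1.0, -0.02, 0.0, -12.04], [-0.0, 0.09, 1.0, 1883.32]] 42.40612483833396
stand 0.87 [191.0, 160.0, 297.0, 210.0] [241.0, 183.0] [633.  20.  20.]
stand 0.66 [172.0, 229.0, 243.0, 256.0] [207.0, 240.0] [420. 152.  20.]
lever_knob 0.58 [196.0, 187.0, 204.0, 208.0] [199.0, 200.0] [570. 180.  50.]
blue_tray 0.84 [264.0, 220.0, 334.0, 251.0] [298.0, 234.0] [ 435. -191.    5.]
blue_tray 0.48 [242.0, 172.0, 260.0, 187.0] [247.0, 181.0] [643.  -3.   5.]
white_tray 0.94 [170.0, 226.0, 244.0, 258.0] [207.0, 240.0] [419. 154.   5.]
bottle 0.83 [131.0, 157.0, 157.0, 185.0] [144.0, 171.0] [682. 382.  50.]
amber 0.58 [352.0, 231.0, 363.0, 238.0] [358.0, 234.0] [ 430. -410.   50.]
amber 0.58 [189.0, 164.0, 300.0, 210.0] [241.0, 183.0] [629.  22.  50.]
beaker 0.86 [121.0, 200.0, 142.0, 218.0] [133.0, 207.0] [546. 424.  50.]
carton 0.96 [346.0, 179.0, 378.0, 195.0] [361.0, 186.0] [ 610. -425.   50.]
shroud1 0.6 [273.0, 167.0, 290.0, 186.0] [281.0, 177.0] [ 643. -128.   86.]
shroud1 0.49 [245.0, 174.0, 264.0, 190.0] [252.0, 181.0] [631. -20.  86.]
cartridge1 0.62 [216
[... 1300 characters left out ...]
  50.]
{'t': 1.1, 'joints': array([-1.32761567e+00,  4.90894092e-01,  1.55884811e+00,  1.49218972e-05,
        1.09173329e+00, -1.05594326e-01]), 'qvel': array([ 1.38450712e-03,  6.07706089e-04,  5.71544231e-04,  1.82683463e-05,
       -1.87830145e-03,  7.82077172e-04]), 'tau': array([-1.04126015e-03, -6.12486076e+01, -2.58433771e+01,  6.92673703e-02,
        4.44891129e-02,  1.09313083e-05]), 'eef_pos': array([ 213.62716541, -587.39071082,  239.68251049]), 'tcp_rot': array([ 3.14147476e+00, -8.21325118e-07,  3.48768109e-01]), 'ft_force': array([-0.02931888,  0.9404984 ,  0.90243591]), 'moment': array([-0.00315739, -0.01125639,  0.07272732]), 'grip_force': 0.0, 'opening': 1.0009048054226477}
```

```bash
python3 - <<'E'
import cv2,numpy as np
t=cv2.imread("pics/top0.png")[140:275,110:390]; t=cv2.resize(t,(800,386),interpolation=cv2.INTER_CUBIC)
cv2.imwrite("pics/t0c.png",t)
E
```

```text
(no output)
```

View pics/t0c.png

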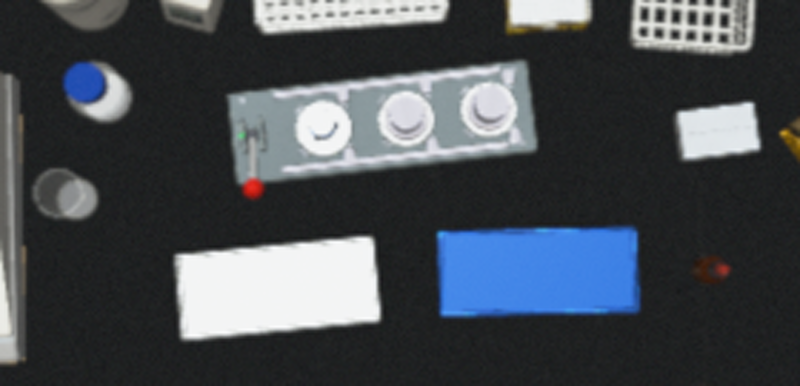

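The top view shows the lever (red ball, crop 253,188) at the front. Shrouds sit on stations 1 and 2 (crop 490,105 and 405,115), and station 3 is bare (322,128). The white tray is at (278,288) and the blue tray at (538,271).

```bash
cat >> h.py <<'E'
def rect(c,name,z,k=0):
    r=cut_out(name,c)[k]; m=r["region"].astype(np.uint8)
    cs,_=cv2.findContours(m,0,2); q=max(cs,key=cv2.contourArea).reshape(-1,2)
    w=np.array([pix(c,p,z)[:2] for p in q],np.float32)
    return r["p"],cv2.minAreaRect(w),q
def go(x,y,z,yaw=None):
    "tool shift to world target"
    s=state(); p=s["eef_pos"]; a=s["tcp_rot"][2]; d=np.array([x,y,z])-p
    X=np.array([np.cos(a),np.sin(a)]); Y=np.array([np.sin(a),-np.cos(a)])
    turn=0 if yaw is None else a-yaw
    print("shift",np.round([d[:2]@X,d[:2]@Y,-d[2]],1).tolist(),"turn",round((turn+np.pi/2)%np.pi-np.pi/2,3),"at",p.round(1),s["tcp_rot"].round(3))
E
python3 - <<'E'
from h import *
c=read_camera("top")
for n,z in [("stand",20),("blue_tray",14),("white_tray",14)]:
    p,r,q=rect(c,n,z); print(n,p,r)
B=(q*0)
for uv in [(228,95),(525,62),(537,150),(238,187)]: print(pix(c,np.array(uv)/2.857+[110,140],20).round())
print("ball",pix(c,np.array((253,188))/2.857+[110,140],92).round())
go(520,170,240,0.1)
E
```

```text
stand 0.59 ((629.6558837890625, 10.336471557617188), (139.16880798339844, 399.1512756347656), 6.287215232849121)
blue_tray 0.87 ((433.20013427734375, -189.8085479736328), (263.701171875, 113.82843017578125), 89.787109375)
white_tray 0.57 ((419.639892578125, 152.5316925048828), (110.06112670898438, 259.7909240722656), 4.424665927886963)
[674. 215.  20.]
[ 710. -181.   20.]
[ 592. -194.   20.]
[551. 203.  20.]
ball [543. 175.  92.]
shift [546.8, -607.1, -0.3] turn 0.249 at [ 213.6 -587.4  239.7] [3.141 0.    0.349]
```

Emit:
jog_arm(motion=[[[50,-45,-20],0.1],[[120,-90,-90],0.2],[[170,-135,-90],0.25],[[220,-175,-90],0.25],[[260,-215,-90],0.25]])

```text
t: 1.8
eef_pos: [334.7, -385.7, 317.5]
tcp_rot: [3.14, -0.001, 0.098]
ft_force: [0.5, -0.8, 0.6]
opening: 1.0
grip_force: 0.0
```

```bash
python3 -c "
from h import *
go(500,60,330,0.09)"
```

```text
shift [208.2, -427.3, -12.5] turn 0.008 at [ 334.7 -385.7  317.5] [ 3.14e+00 -1.00e-03  9.80e-02]
```

Emit:
jog_arm(motion=[[[208,-427,0],0],[[208,-427,0],0],[[208,-427,0],0],[[208,-427,0],0],[[208,-427,0],0]])

```text
t: 2.3
eef_pos: [421.0, -150.7, 316.8]
tcp_rot: [3.141, -0.001, 0.098]
ft_force: [0.3, -0.6, -0.3]
opening: 1.0
grip_force: 0.0
```

Emit:
jog_arm(motion=[[[90,-190,0],0],[[90,-190,0],0],[[90,-190,0],0],[[90,-190,0],0],[[90,-190,0],0]])

```text
t: 2.8
eef_pos: [492.3, 49.1, 316.5]
tcp_rot: [-3.141, -0.001, 0.103]
ft_force: [-0.5, -1.0, 0.2]
opening: 0.998
grip_force: 0.0
```

```bash
cat > w.py <<'E'
from h import *
import sys
s=state(); c=read_camera("wrist"); cv2.imwrite(f"pics/{sys.argv[1]}.png",c["img"])
print(s["t"],s["eef_pos"].round(1),s["tcp_rot"].round(3),np.array(c["extrinsics"])[:3].round(2).tolist(),c["vertical_fov"])
for o,z in [("lever_knob",92),("shroud1",86),("cartridge1",82),("stand",20),("white_tray",14),("blue_tray",14)]:
    for r in cut_out(o,c)[:4]:
        if r["p"]<.3: continue
        b=r["box"]; ys,xs=np.nonzero(r["region"]); m=(xs.mean(),ys.mean())
        print(o,round(r["p"],2),np.round(b).tolist(),np.round(m).tolist(),pix(c,m,z).round(1)[:2])
E
python3 w.py w1
```

```text
2.8 [492.3  49.1 316.5] [-3.141e+00 -1.000e-03  1.030e-01] [[0.1, 0.95, 0.28, 571.82], [-0.99, 0.1, 0.03, 57.76], [-0.0, -0.28, 0.96, 462.4]] 70.63110863083526
lever_knob 0.74 [159.0, 56.0, 180.0, 128.0] [171.0, 100.0] [568.8 173.8]
lever_knob 0.45 [372.0, 40.0, 426.0, 91.0] [399.0, 64.0] [ 642.8 -113.3]
shroud1 0.88 [372.0, 41.0, 428.0, 90.0] [399.0, 64.0] [ 644.1 -116.5]
shroud1 0.79 [296.0, 41.0, 347.0, 88.0] [320.0, 63.0] [633.7 -13.8]
cartridge1 0.93 [218.0, 41.0, 267.0, 92.0] [242.0, 65.0] [621.6  85.6]
cartridge1 0.83 [292.0, 43.0, 337.0, 93.0] [306.0, 69.0] [625.    2.9]
cartridge1 0.79 [364.0, 43.0, 407.0, 93.0] [378.0, 70.0] [635.4 -91.9]
cartridge1 0.63 [1.0, 0.0, 79.0, 39.0] [40.0, 16.0] [655.5 346.2]
stand 0.88 [160.0, 21.0, 431.0, 128.0] [278.0, 66.0] [633.4  36.2]
white_tray 0.63 [117.0, 159.0, 274.0, 220.0] [196.0, 190.0] [422.8 153.8]
blue_tray 0.81 [315.0, 163.0, 467.0, 233.0] [390.0, 200.0] [ 439.  -187.2]
```

View pics/w1.png

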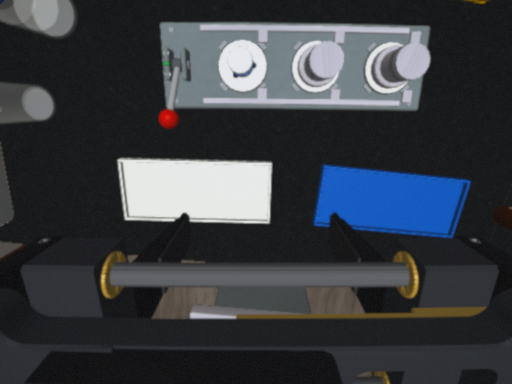

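The wrist view shows the ball at (169,118), shroud tops at about (325,62) and (408,62), and the bare cartridge at (241,62). Both trays are clear.

```bash
python3 - <<'E'
from h import *
from scipy.optimize import least_squares
c=read_camera("wrist"); img=c["img"].astype(int)
m=(img[...,2]>120)&(img[...,1]<60)&(img[...,0]<60); ys,xs=np.nonzero(m); bp=(xs.mean(),ys.mean()); print("ballpx",bp,len(xs))
C=[(161,23),(430,27),(418,109),(167,109)]; L=[(61,200),(61,-200),(-61,-200),(-61,200)]
def f(q):
    r=[]
    for uv,l in zip(C,L):
        ca,sa=np.cos(q[2]),np.sin(q[2]); r+=list(proj(c,[q[0]+ca*l[0]-sa*l[1],q[1]+sa*l[0]+ca*l[1],20])-uv)
    return r
s=least_squares(f,[632,11,.09]); q=s.x; print(q.round(3),np.round(s.fun,1))
R=np.array([[np.cos(q[2]),-np.sin(q[2])],[np.sin(q[2]),np.cos(q[2])]])
for y in (-130,-20,90): 
    P=q[:2]+R@[0,y]; print("st",P.round(1),"foot px",proj(c,[*P,26]).round(),"top px",proj(c,[*P,86]).round())
b=pix(c,bp,92.5)[:2]; print("ball",b.round(1),"in stand",(R.T@(b-q[:2])).round(1))
for uv in [(325,62),(408,62)]: print("shroud",pix(c,uv,92)[:2].round(1))
go(*b,150,q[2])
E
```

```text
ballpx (np.float64(162.90361445783134), np.float64(117.13654618473896)) 249
[6.32659e+02 4.45900e+00 9.30000e-02] [-1.5  0.   1.5 -1.3  0.7  1.9 -0.6  0.1]
st [ 644.8 -125. ] foot px [382.  68.] top px [402.  62.]
st [634.5 -15.5] foot px [309.  68.] top px [317.  61.]
st [624.3  94.1] foot px [235.  67.] top px [231.  60.]
ball [545.4 178.6] in stand [-70.6 181.5]
shroud [633.5 -24.9]
shroud [ 644.9 -130.3]
shift [66.8, -128.7, 166.6] turn 0.003 at [491.4  44.  316.6] [ 3.141 -0.     0.097]
```

Emit:
jog_arm(motion=[[[-25,-40,40],0],[[-25,-80,80],0],[[-25,-120,120],0],[[-25,-120,120],0],[[-25,-120,120],0]])

```text
t: 3.7
eef_pos: [453.8, 162.8, 194.6]
tcp_rot: [3.141, 0.004, 0.1]
ft_force: [-0.3, -0.8, -0.2]
opening: 1.001
grip_force: 0.0
```

Emit:
jog_arm(motion=[[[0,0,0],0],[[0,0,0],0]])

```text
t: 3.9
eef_pos: [455.5, 161.3, 197.5]
tcp_rot: [3.142, -0.002, 0.098]
ft_force: [0.0, -0.3, 0.6]
opening: 0.998
grip_force: 0.0
```

```bash
cat > ball.py <<'E'
from h import *
import sys
c=read_camera("wrist"); cv2.imwrite(f"pics/{sys.argv[1]}.png",c["img"]); img=c["img"].astype(int); print(state()["eef_pos"].round(1),state()["tcp_rot"].round(3))
m=((img[...,2]>110)&(img[...,1]<60)&(img[...,0]<60)).astype(np.uint8)
n,_,st,ce=cv2.connectedComponentsWithStats(m); k=1+np.argmax(st[1:,4]); print(ce[k],st[k])
for z in (92.5,129): print("ball",pix(c,ce[k],z).round(1))
E
python3 ball.py b1
```

```text
[455.5 161.3 197.5] [-3.142e+00 -2.000e-03  9.700e-02]
[252.74429967  93.72149837] [239  81  28  27 614]
ball [545.7 176.5  92.5]
ball [544.2 175.5 129. ]
```

View pics/b1.png

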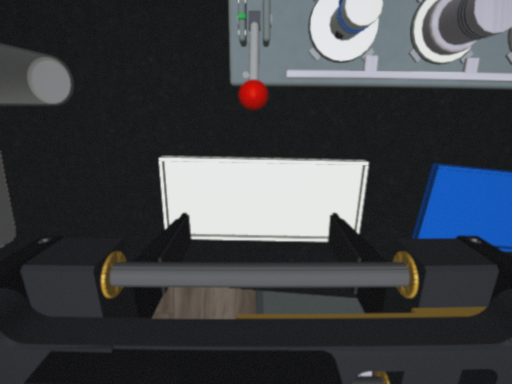

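The ball is at (253,94), so about (545.7,176.5,92.5). Next I go over it and grasp it.

Emit:
jog_arm(motion=[[[45,-6,30],0],[[91,-6,40],0],[[91,-6,60],0],[[91,-6,99],0],[[91,-6,99],0]], grip=0.4)

```text
t: 4.45
eef_pos: [543.6, 175.8, 94.5]
tcp_rot: [3.141, 0.006, 0.097]
ft_force: [-0.3, 0.8, 0.8]
opening: 0.641
grip_force: 0.0
```

Emit:
jog_arm(motion=[[[0,0,0],0],[[0,0,0],0],[[0,0,0],0]])

```text
t: 4.75
eef_pos: [545.5, 177.2, 99.4]
tcp_rot: [-3.141, -0.003, 0.099]
ft_force: [0.2, 0.8, 0.2]
opening: 0.603
grip_force: 0.0
```

Emit:
jog_arm(motion=[[[0,0,0],0],[[0,0,0],0],[[0,0,0],0],[[0,0,0],0],[[0,0,0],0]], grip=1.0)

```text
t: 5.25
eef_pos: [544.9, 175.7, 97.4]
tcp_rot: [3.139, 0.001, 0.1]
ft_force: [0.4, -11.1, 1.3]
opening: 0.257
grip_force: 30.0
```

Emit:
jog_arm(motion=[[[6,1,-7],0],[[12,1,-13],0],[[19,1,-18],0],[[25.5,1,-22.5],0],[[33,1,-26.5],0]])

```text
t: 5.75
eef_pos: [577.6, 178.7, 123.9]
tcp_rot: [3.14, 0.002, 0.099]
ft_force: [-0.5, -7.4, -4.2]
opening: 0.261
grip_force: 30.0
```

Emit:
jog_arm(motion=[[[8,0,-3.5],0],[[16,0,-6.5],0],[[25,0,-8.5],0],[[33,0,-9.3],0],[[41.5,0,-9.5],0]])

```text
t: 6.25
eef_pos: [619.4, 182.6, 134.1]
tcp_rot: [3.14, 0.001, 0.099]
ft_force: [-2.4, -8.6, 4.5]
opening: 0.255
grip_force: 30.0
```

Emit:
jog_arm(motion=[[[0,0,0],0],[[0,0,0],0],[[0,0,0],0]])

```text
t: 6.55
eef_pos: [619.8, 182.7, 134.1]
tcp_rot: [3.14, -0.001, 0.099]
ft_force: [1.2, -7.1, 1.9]
opening: 0.256
grip_force: 30.0
```

```bash
python3 ball.py b2; python3 - <<'E'
from h import *
c=read_camera("scene"); cv2.imwrite("pics/s2.png",cv2.resize(c["img"][130:240,180:380],(800,440),interpolation=cv2.INTER_CUBIC))
E
```

```text
[619.8 182.7 134.1] [ 3.14e+00 -1.00e-03  9.90e-02]
[259.24319419 247.79582577] [ 240  231   40   32 1102]
ball [595.2 180.7  92.5]
ball [615.4 182.7 129. ]
```

View pics/b2.png

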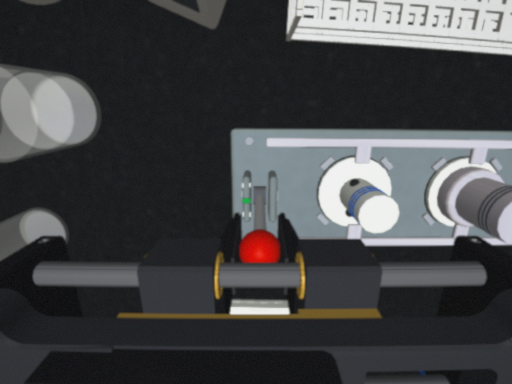

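The ball is upright-ish at (259,248), inside the fingers. I'll release it, back off and measure the whole stand.

Emit:
jog_arm(motion=[[[0,0,0],0],[[0,0,0],0],[[0,0,-10],0],[[0,0,-50],0],[[-20,0,-100],0]], grip=0.4)

```text
t: 7.15
eef_pos: [601.0, 181.8, 230.2]
tcp_rot: [3.142, 0.002, 0.099]
ft_force: [-0.8, 0.4, 1.4]
opening: 0.585
grip_force: 0.0
```

Emit:
jog_arm(motion=[[[-50,50,-10],0],[[-80,100,-30],0],[[-100,140,-30],0],[[-100,140,-30],0],[[-100,140,-30],0]])

```text
t: 7.65
eef_pos: [514.0, 30.5, 261.5]
tcp_rot: [3.141, -0.002, 0.096]
ft_force: [0.2, 0.2, 0.7]
opening: 0.596
grip_force: 0.0
```

Emit:
jog_arm(motion=[[[0,0,0],0],[[0,0,0],0],[[0,0,0],0]])

```text
t: 7.95
eef_pos: [515.2, 33.4, 259.7]
tcp_rot: [-3.141, 0.0, 0.1]
ft_force: [-0.4, -0.6, 0.4]
opening: 0.599
grip_force: 0.0
```

```bash
python3 ball.py b3; python3 w.py w3|head -12
```

```text
[515.1  33.3 259.6] [-3.142  0.     0.1  ]
[111.82217973  68.60803059] [100  56  25  26 523]
ball [618.7 204.7  92.5]
ball [616.  185.7 129. ]
8.0 [515.1  33.3 259.6] [-3.142  0.     0.1  ] [[0.1, 0.95, 0.28, 594.75], [-0.99, 0.1, 0.03, 41.87], [-0.0, -0.28, 0.96, 405.51]] 70.63110863083526
lever_knob 0.85 [102.0, 56.0, 155.0, 84.0] [123.0, 72.0] [616.5 192.8]
shroud1 0.64 [288.0, 46.0, 339.0, 97.0] [314.0, 74.0] [635.5 -14.5]
shroud1 0.56 [371.0, 52.0, 438.0, 102.0] [406.0, 75.0] [ 645.  -116.2]
cartridge1 0.67 [200.0, 50.0, 255.0, 105.0] [226.0, 76.0] [624.1  82.6]
cartridge1 0.66 [365.0, 50.0, 411.0, 104.0] [378.0, 81.0] [636.4 -88. ]
cartridge1 0.57 [281.0, 48.0, 333.0, 106.0] [297.0, 79.0] [628.8   3.5]
stand 0.94 [99.0, 23.0, 441.0, 123.0] [265.0, 75.0] [636.  39.]
stand 0.3 [292.0, 49.0, 341.0, 102.0] [314.0, 74.0] [643.6 -26.4]
white_tray 0.68 [90.0, 179.0, 261.0, 249.0] [176.0, 210.0] [429.  154.3]
blue_tray 0.79 [314.0, 188.0, 482.0, 263.0] [395.0, 218.0] [ 450.  -187.5]
```

View pics/b3.png

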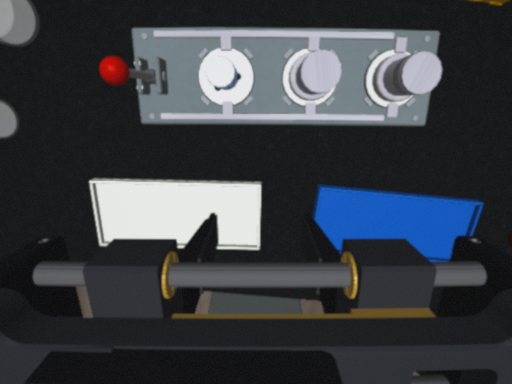

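The lever is upright (ball at 112,69) and the tabs line up with the feet at (226,76), (311,77) and (390,79). The shroud tops are near (320,72) and (416,74).

```bash
python3 - <<'E'
from h import *
from scipy.optimize import least_squares
c=read_camera("wrist"); img=c["img"]; print(c["k1"],c["cx"],c["cy"])
C=np.array([(132,29),(440,31),(427,126),(142,124)],np.float32); L=[(61,200),(61,-200),(-61,-200),(-61,200)]
def f(q):
    r=[]
    for uv,l in zip(C,L):
        ca,sa=np.cos(q[2]),np.sin(q[2]); r+=list(proj(c,[q[0]+ca*l[0]-sa*l[1],q[1]+sa*l[0]+ca*l[1],20])-uv)
    return r
s=least_squares(f,[632,11,.09]); q=s.x; print(q.round(3),np.round(s.fun,1))
R=np.array([[np.cos(q[2]),-np.sin(q[2])],[np.sin(q[2]),np.cos(q[2])]])
for y in (-130,-20,90): 
    P=q[:2]+R@[0,y]; print("st",P.round(1),"foot px",proj(c,[*P,26]).round(),"top px",proj(c,[*P,92]).round())
for z in (127,129): print("ball in stand",(R.T@(pix(c,(111.8,68.6),z)[:2]-q[:2])).round(1), "first",(R.T@(np.array([545.7,176.5])-q[:2])).round(1))
for uv in [(311,77),(390,79),(226,76)]: print("foot",pix(c,uv,26)[:2].round(1))
for uv in [(321,72),(417,74)]: print("shroud",pix(c,uv,92)[:2].round(1))
P=q[:2]+R@[0,-130]; go(*P,160,q[2])
d=img[15:140,90:450]; cv2.imwrite("pics/z3.png",cv2.resize(d,(792,275),interpolation=cv2.INTER_CUBIC))
E
```

```text
-0.02648072372478714 259.194348183033 186.43103881596815
[6.33839e+02 9.52800e+00 9.70000e-02] [-0.8 -0.6  1.7 -0.5 -0.6  0.5 -0.4  1.1]
st [ 646.4 -119.9] foot px [385.  79.] top px [411.  73.]
st [635.8 -10.4] foot px [302.  78.] top px [311.  72.]
st [625.1  99.1] foot px [218.  78.] top px [209.  72.]
ball in stand [ -0.6 177.3] first [-71.6 174.7]
ball in stand [ -0.9 176.3] first [-71.6 174.7]
foot [638.7 -22.5]
foot [ 647.5 -126.9]
foot [628.7  88.5]
shroud [637.2 -21.4]
shroud [ 646.6 -126.1]
shift [115.9, 164.7, 99.8] turn 0.002 at [514.9  32.6 259.8] [3.142 0.    0.099]
```

View pics/z3.png

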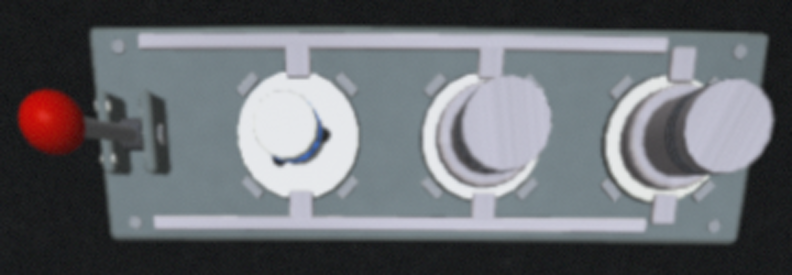

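Emit:
jog_arm(motion=[[[10,45,10],0],[[25,90,40],0],[[48,130,60],0],[[48,168,70],0],[[48,168,70],0]], grip=0.0)

```text
t: 8.9
eef_pos: [579.4, -134.0, 187.5]
tcp_rot: [-3.141, 0.002, 0.095]
ft_force: [-0.2, 0.3, 0.9]
opening: 0.957
grip_force: 0.0
```

Emit:
jog_arm(motion=[[[0,0,0],0],[[0,0,0],0],[[0,0,0],0]])

```text
t: 9.2
eef_pos: [579.2, -128.9, 190.6]
tcp_rot: [3.141, -0.001, 0.1]
ft_force: [-0.1, 0.2, -0.5]
opening: 0.999
grip_force: 0.0
```

```bash
python3 w.py w4|egrep "^[0-9]|shroud|cart|tray"
```

```text
9.2 [ 579.2 -128.9  190.6] [ 3.141e+00 -1.000e-03  1.000e-01] [[0.1, 0.95, 0.28, 658.67], [-0.99, 0.1, 0.03, -120.34], [-0.0, -0.28, 0.96, 336.57]] 70.63110863083526
shroud1 0.89 [118.0, 90.0, 194.0, 146.0] [156.0, 118.0] [640.1 -29. ]
shroud1 0.75 [241.0, 88.0, 292.0, 147.0] [267.0, 117.0] [ 650.4 -128.1]
shroud1 0.7 [0.0, 229.0, 143.0, 259.0] [63.0, 237.0] [510.6  69.5]
cartridge1 0.91 [144.0, 87.0, 204.0, 150.0] [183.0, 113.0] [646.8 -51.6]
cartridge1 0.6 [235.0, 82.0, 298.0, 148.0] [265.0, 112.0] [ 654.7 -126.3]
cartridge1 0.55 [15.0, 86.0, 102.0, 148.0] [63.0, 117.0] [632.8  59. ]
white_tray 0.82 [1.0, 226.0, 141.0, 259.0] [63.0, 237.0] [468.1 124.1]
blue_tray 0.88 [200.0, 232.0, 392.0, 313.0] [276.0, 276.0] [ 438.6 -165.6]
```

View pics/w4.png

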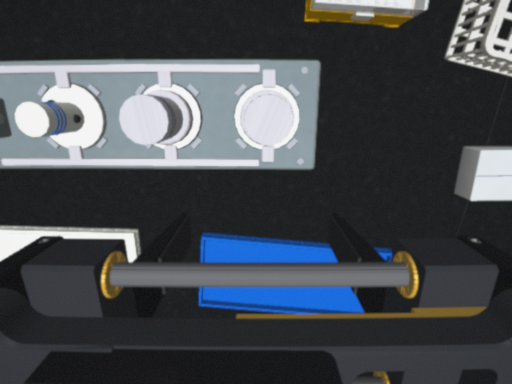

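The top of shroud 1 is at (266,118), so about (649.5,-128). Next I descend, grip and pull up.

Emit:
jog_arm(motion=[[[35,3,10],0],[[70,6.5,20],0],[[70,6.5,50],0],[[70,6.5,90],0],[[70,6.5,113],0]])

```text
t: 10.05
eef_pos: [648.7, -129.1, 74.1]
tcp_rot: [-3.141, 0.003, 0.099]
ft_force: [-0.2, 0.3, -1.0]
opening: 0.999
grip_force: 0.0
```

Emit:
jog_arm(motion=[[[0,0,0],0],[[0,0,0],0],[[0,0,0],0]])

```text
t: 10.35
eef_pos: [650.3, -129.7, 78.7]
tcp_rot: [3.141, -0.002, 0.099]
ft_force: [0.5, 0.1, -0.5]
opening: 1.002
grip_force: 0.0
```

Emit:
jog_arm(motion=[[[0,0,0],0],[[0,0,0],0],[[0,0,0],0],[[0,0,0],0],[[0,0,0],0]], grip=1.0)

```text
t: 10.85
eef_pos: [649.6, -129.5, 77.0]
tcp_rot: [3.141, -0.0, 0.099]
ft_force: [0.3, 0.3, 0.6]
opening: 0.636
grip_force: 0.0
```

Not closed yet; I'll hold a little longer.

Emit:
jog_arm(motion=[[[0,0,0],0],[[0,0,0],0],[[0,0,0],0],[[0,0,0],0],[[0,0,0],0]])

```text
t: 11.35
eef_pos: [649.5, -129.4, 76.9]
tcp_rot: [-3.142, 0.0, 0.099]
ft_force: [0.5, 0.5, 0.2]
opening: 0.451
grip_force: 30.0
```

Emit:
jog_arm(motion=[[[0,0,-4],0],[[0,0,-8],0],[[0,0,-12],0],[[0,0,-16],0],[[0,0,-20],0]])

```text
t: 11.85
eef_pos: [649.9, -129.6, 97.7]
tcp_rot: [3.141, -0.001, 0.099]
ft_force: [-0.2, -0.0, -0.9]
opening: 0.453
grip_force: 30.0
```

Emit:
jog_arm(motion=[[[0,0,-10],0],[[0,0,-30],0],[[0,0,-60],0],[[0,0,-90],0],[[0,0,-90],0]])

```text
t: 12.35
eef_pos: [651.2, -130.0, 192.4]
tcp_rot: [3.138, -0.008, 0.099]
ft_force: [-0.8, 0.3, -0.9]
opening: 0.457
grip_force: 30.0
```

Emit:
jog_arm(motion=[[[-45,0,0],0],[[-90,0,0],0],[[-90,0,0],0],[[-90,0,0],0],[[-90,0,0],0]])

```text
t: 12.85
eef_pos: [560.9, -138.6, 187.2]
tcp_rot: [3.141, -0.001, 0.099]
ft_force: [0.7, 0.1, -0.7]
opening: 0.456
grip_force: 30.0
```

```bash
cat > tray.py <<'E'
from h import *
def trays(c):
    o={}
    for n in ("blue_tray","white_tray"):
        r=cut_out(n,c)[0]; img=c["img"].astype(int); B,G,R=img[...,0],img[...,1],img[...,2]
        m=(B>R+60)&(B>120) if n[0]=="b" else (R>190)&(B>190)&(G>190)
        x0,y0,x1,y1=[int(v) for v in r["box"]]; k=np.zeros_like(m); k[max(0,y0-4):y1+5,max(0,x0-4):x1+5]=1
        cs,_=cv2.findContours((m&k).astype(np.uint8),0,2); q=max(cs,key=cv2.contourArea).reshape(-1,2)
        w=np.array([pix(c,p,12)[:2] for p in q],np.float32); (ce,sz,a)=cv2.minAreaRect(w)
        if sz[0]>sz[1]: a-=90
        print(n,round(r["p"],2),np.round(ce),np.round(sz),round(a,1))
E
python3 - <<'E'
from tray import *
c=read_camera("top"); trays(c); cv2.imwrite("pics/t5.png",cv2.resize(c["img"][140:275,110:390],(800,386),interpolation=cv2.INTER_CUBIC))
s=state(); go(435,-250,180,0); w=read_camera("wrist"); cv2.imwrite("pics/w5.png",w["img"])
E
```

```text
blue_tray 0.85 [ 433. -261.] [112. 121.] 1.0Traceback (most recent call last):
  File "<stdin>", line 2, in <module>
  File "tray.py", line 5, in trays
    r=cut_out(n,c)[0]; img=c["img"].astype(int); B,G,R=img[...,0],img[...,1],img[...,2]
      ~~~~~~~~~~~~^^^
IndexError: list index out of range
```

```bash
sed -i 's/r=cut_out(n,c)\[0\];/r=(cut_out(n,c) or [None])[0]\n        if r is None: print(n,"none"); continue\n       /' tray.py; python3 - <<'E'
from h import *
s=state(); go(434,-252,187,0); w=read_camera("wrist"); cv2.imwrite("pics/w5.png",w["img"])
E
```

```text
shift [-137.3, 100.6, -0.3] turn 0.099 at [ 560.7 -138.3  186.7] [ 3.141 -0.     0.099]
```

View pics/w5.png

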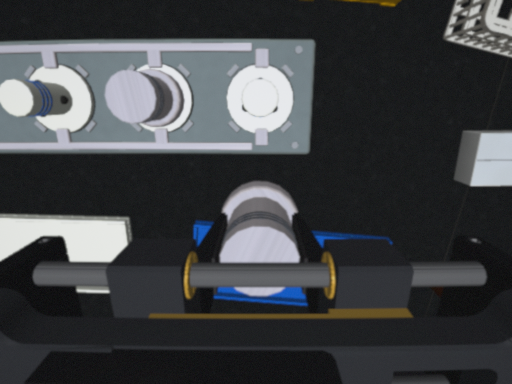

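Shroud 1 is held (260,240) and cartridge 1 stayed seated (260,97). Next I place it in the blue tray.

Emit:
jog_arm(motion=[[[-40,30,0],0.05],[[-80,60,0],0.1],[[-120,90,0],0.1],[[-137,100.5,20],0.1],[[-137,100.5,60],0.1]])

```text
t: 13.55
eef_pos: [433.2, -254.4, 128.3]
tcp_rot: [3.138, -0.004, -0.004]
ft_force: [1.0, 0.2, -0.6]
opening: 0.455
grip_force: 30.0
```

Emit:
jog_arm(motion=[[[0,0,30],0],[[0,0,55],0],[[0,0,60],0],[[0,0,60],0],[[0,0,60],0]])

```text
t: 14.05
eef_pos: [434.1, -252.2, 67.8]
tcp_rot: [3.141, -0.001, -0.001]
ft_force: [0.0, -0.4, -1.1]
opening: 0.455
grip_force: 30.0
```

```bash
python3 -c "
from h import *
go(434,-252,56,0)"
```

```text
shift [-0.1, -0.2, 11.8] turn -0.001 at [ 434.1 -252.2   67.8] [ 3.141e+00 -1.000e-03 -1.000e-03]
```

Emit:
jog_arm(motion=[[[0,0,5],0],[[0,0,9],0],[[0,0,11.5],0],[[0,0,11.5],0],[[0,0,11.5],0]])

```text
t: 14.55
eef_pos: [433.5, -251.9, 55.5]
tcp_rot: [3.142, 0.0, -0.001]
ft_force: [-0.1, 0.4, -1.1]
opening: 0.455
grip_force: 30.0
```

Emit:
jog_arm(motion=[[[0,0,0],0],[[0,0,0],0],[[0,0,0],0],[[0,0,0],0],[[0,0,0],0]], grip=0.2)

```text
t: 15.05
eef_pos: [433.6, -251.9, 55.5]
tcp_rot: [3.141, -0.0, -0.001]
ft_force: [0.5, -0.5, -0.3]
opening: 0.783
grip_force: 0.0
```

Emit:
jog_arm(motion=[[[0,0,-20],0],[[0,0,-60],0],[[0,0,-100],0],[[0,0,-140],0],[[0,0,-140],0]])

```text
t: 15.55
eef_pos: [434.9, -252.8, 199.9]
tcp_rot: [3.137, -0.006, -0.001]
ft_force: [-0.2, 0.4, -0.5]
opening: 0.798
grip_force: 0.0
```

```bash
python3 -c "
from h import *
go(570,-24,190,0.097)"
```

```text
shift [134.9, -229.0, 9.9] turn -0.098 at [ 434.9 -252.8  199.9] [ 3.137e+00 -6.000e-03 -1.000e-03]
```

Emit:
jog_arm(motion=[[[25,-42,0],-0.05],[[50,-84,0],-0.1],[[75,-126,0],-0.1],[[100,-168,0],-0.1],[[125,-210,0],-0.1]], grip=0.0)

```text
t: 16.05
eef_pos: [559.3, -40.2, 194.7]
tcp_rot: [-3.141, 0.001, 0.099]
ft_force: [0.1, -1.1, 0.1]
opening: 0.997
grip_force: 0.0
```

Emit:
jog_arm(motion=[[[8,-19,8],0],[[8,-19,8],0],[[8,-19,8],0],[[8,-19,8],0]])

```text
t: 16.45
eef_pos: [564.5, -23.3, 187.3]
tcp_rot: [3.141, 0.0, 0.098]
ft_force: [-0.2, 0.3, -0.1]
opening: 1.003
grip_force: 0.0
```

```bash
python3 w.py w6|egrep "^[0-9]|shroud|cart|tray"; python3 - <<'E'
from tray import *
c=read_camera("wrist"); trays(c); f=c["img"].copy()
for x,y in [(639.5,-19)]: print(proj(c,[x,y,92]).round(1))
E
```

```text
16.45 [564.5 -23.3 187.3] [3.141 0.    0.098] [[0.1, 0.95, 0.28, 644.17], [-1.0, 0.1, 0.03, -14.95], [-0.0, -0.28, 0.96, 333.15]] 70.63110863083526
shroud1 0.61 [240.0, 84.0, 293.0, 142.0] [264.0, 112.0] [639.8 -19.7]
shroud1 0.32 [1.0, 55.0, 417.0, 164.0] [217.0, 108.0] [639.3  21.6]
cartridge1 0.84 [330.0, 82.0, 402.0, 145.0] [364.0, 113.0] [ 648.1 -109.3]
cartridge1 0.59 [232.0, 81.0, 300.0, 143.0] [262.0, 110.0] [641.7 -17.5]
cartridge1 0.55 [124.0, 82.0, 198.0, 144.0] [162.0, 112.0] [631.2  71.4]
white_tray 0.89 [18.0, 223.0, 219.0, 301.0] [139.0, 249.0] [448.6 125.9]
white_tray 0.56 [234.0, 78.0, 299.0, 147.0] [262.0, 108.0] [642.8 -18.2]
white_tray 0.53 [124.0, 82.0, 198.0, 144.0] [162.0, 112.0] [627.7  94.6]
blue_tray 0.95 [274.0, 230.0, 391.0, 310.0] [319.0, 272.0] [ 438.2 -116.3]
blue_tray 0.66 [ 397. -126.] [ 40. 131.] 0.6
white_tray 0.7 [447. 192.] [ 46. 190.] 4.2
[264.1 113.2]
```

View pics/w6.png

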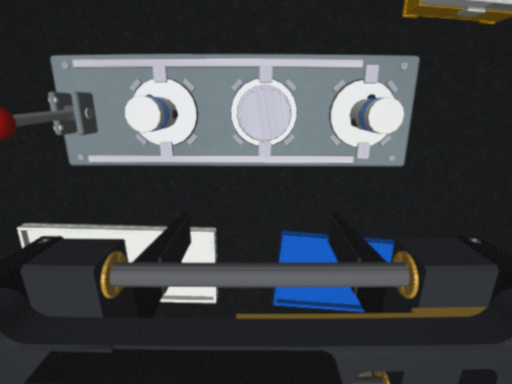

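Shroud 2 is at (264,112), so about (640,-19.5).

Emit:
jog_arm(motion=[[[37,2,10],0],[[75,3,20],0],[[75,3,50],0],[[75,3,85],0],[[75,3,110],0]])

```text
t: 17.45
eef_pos: [639.3, -17.8, 75.2]
tcp_rot: [-3.141, 0.002, 0.099]
ft_force: [1.1, -0.1, -0.2]
opening: 0.998
grip_force: 0.0
```

Emit:
jog_arm(motion=[[[0,0,0],0],[[0,0,0],0],[[0,0,0],0]])

```text
t: 17.75
eef_pos: [640.6, -18.0, 79.0]
tcp_rot: [3.141, -0.002, 0.099]
ft_force: [-0.5, -0.1, -0.5]
opening: 1.0
grip_force: 0.0
```

Emit:
jog_arm(motion=[[[0,0,0],0],[[0,0,0],0],[[0,0,0],0],[[0,0,0],0],[[0,0,0],0]], grip=1.0)

```text
t: 18.25
eef_pos: [639.8, -18.0, 77.5]
tcp_rot: [3.141, -0.0, 0.099]
ft_force: [-0.1, 0.1, -0.8]
opening: 0.637
grip_force: 0.0
```

Emit:
jog_arm(motion=[[[0,0,0],0],[[0,0,0],0],[[0,0,0],0],[[0,0,0],0],[[0,0,0],0]])

```text
t: 18.75
eef_pos: [639.9, -18.1, 77.5]
tcp_rot: [3.141, -0.0, 0.099]
ft_force: [0.7, -1.3, 1.4]
opening: 0.46
grip_force: 30.0
```

Emit:
jog_arm(motion=[[[0,0,-4],0],[[0,0,-8],0],[[0,0,-12],0],[[0,0,-16],0],[[0,0,-20],0]])

```text
t: 19.25
eef_pos: [640.1, -17.9, 98.2]
tcp_rot: [3.141, -0.001, 0.099]
ft_force: [0.2, 0.2, -1.8]
opening: 0.455
grip_force: 30.0
```

Emit:
jog_arm(motion=[[[0,0,-10],0],[[0,0,-30],0],[[0,0,-60],0],[[0,0,-90],0],[[0,0,-90],0]])

```text
t: 19.75
eef_pos: [641.5, -18.0, 192.6]
tcp_rot: [3.14, -0.008, 0.099]
ft_force: [-0.3, 0.5, -0.9]
opening: 0.458
grip_force: 30.0
```

Emit:
jog_arm(motion=[[[-45,0,0],0],[[-90,0,0],0],[[-90,0,0],0],[[-90,0,0],0],[[-90,0,0],0]])

```text
t: 20.25
eef_pos: [551.2, -26.9, 187.7]
tcp_rot: [3.141, -0.001, 0.099]
ft_force: [-0.1, -0.1, -0.6]
opening: 0.46
grip_force: 30.0
```

```bash
python3 - <<'E'
from tray import *
c=read_camera("top"); trays(c); cv2.imwrite("pics/t7.png",cv2.resize(c["img"][140:275,110:390],(800,386),interpolation=cv2.INTER_CUBIC))
go(434,-132,187,0); w=read_camera("wrist"); cv2.imwrite("pics/w7.png",w["img"])
c=w
for o in ("cartridge1","shroud1"):
  for r in cut_out(o,c)[:4]: print(o,round(r["p"],2),np.round(r["box"]).tolist())
print("expected c2 top",proj(c,[639.5,-19,82]).round(),"foot",proj(c,[639.5,-19,26]).round())
E
```

```text
blue_tray 0.98 [ 433. -201.] [112. 241.] 0.1
white_tray 0.73 [418. 177.] [109. 210.] 4.4
shift [-126.8, 93.1, 0.2] turn 0.099 at [551.  -26.8 187.2] [ 3.141 -0.     0.099]
cartridge1 0.78 [328.0, 66.0, 404.0, 133.0]
cartridge1 0.75 [122.0, 64.0, 196.0, 128.0]
cartridge1 0.73 [229.0, 68.0, 294.0, 133.0]
cartridge1 0.16 [0.0, 36.0, 421.0, 156.0]
shroud1 0.78 [220.0, 185.0, 300.0, 297.0]
shroud1 0.65 [407.0, 253.0, 444.0, 318.0]
expected c2 top [261.  96.] foot [261.  98.]
```

View pics/t7.png

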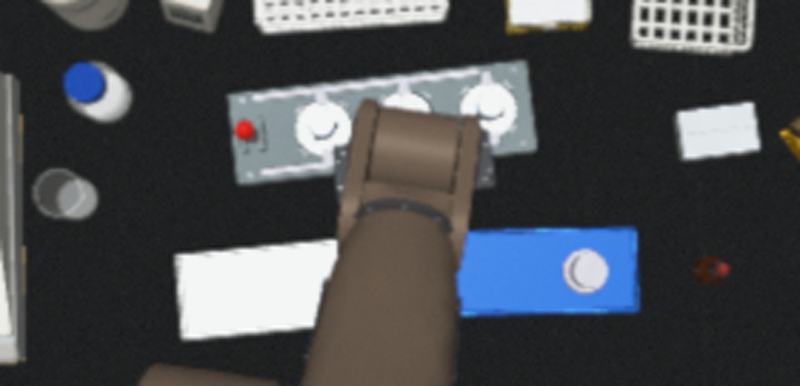

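Shroud 1 stands in the blue tray (585,272), the trays have not moved, and cartridge 2 stayed put. Now I place shroud 2.

Emit:
jog_arm(motion=[[[-40,30,0],0.05],[[-80,60,0],0.1],[[-120,90,0],0.1],[[-127,93,20],0.1],[[-127,93,60],0.1]])

```text
t: 21.05
eef_pos: [433.3, -133.7, 128.9]
tcp_rot: [3.139, -0.005, -0.004]
ft_force: [0.8, -0.6, -1.3]
opening: 0.457
grip_force: 30.0
```

Emit:
jog_arm(motion=[[[0,0,30],0],[[0,0,55],0],[[0,0,60],0],[[0,0,60],0],[[0,0,60],0]])

```text
t: 21.55
eef_pos: [433.6, -132.1, 68.3]
tcp_rot: [3.141, -0.001, -0.001]
ft_force: [0.0, -0.6, -0.7]
opening: 0.46
grip_force: 30.0
```

Emit:
jog_arm(motion=[[[0,0,5],0],[[0,0,9],0],[[0,0,11],0],[[0,0,11],0],[[0,0,11],0]])

```text
t: 22.05
eef_pos: [433.1, -131.9, 56.5]
tcp_rot: [3.141, -0.0, -0.001]
ft_force: [-0.3, 0.1, -1.1]
opening: 0.46
grip_force: 30.0
```

Emit:
jog_arm(motion=[[[0,0,0.5],0],[[0,0,0.5],0],[[0,0,0.5],0],[[0,0,0.5],0],[[0,0,0.5],0]], grip=0.3)

```text
t: 22.55
eef_pos: [433.1, -131.9, 55.9]
tcp_rot: [3.141, -0.0, -0.001]
ft_force: [0.0, -0.0, 0.5]
opening: 0.699
grip_force: 0.0
```

Emit:
jog_arm(motion=[[[0,0,-20],0],[[0,0,-60],0],[[0,0,-100],0],[[0,0,-140],0],[[0,0,-180],0]], grip=0.4)

```text
t: 23.05
eef_pos: [432.7, -131.7, 237.7]
tcp_rot: [3.141, -0.0, -0.001]
ft_force: [1.1, -0.6, -0.0]
opening: 0.598
grip_force: 0.0
```

```bash
python3 -c "
from h import *
go(520,160,220,0.097)"
```

```text
shift [87.0, -291.8, 17.7] turn -0.098 at [ 432.7 -131.7  237.7] [ 3.141e+00 -0.000e+00 -1.000e-03]
```

Emit:
jog_arm(motion=[[[14,-46,0],-0.05],[[28,-92,0],-0.1],[[42,-138,0],-0.1],[[56,-184,0],-0.1],[[70,-230,0],-0.1]])

```text
t: 23.55
eef_pos: [503.5, 100.0, 236.0]
tcp_rot: [3.141, -0.0, 0.099]
ft_force: [0.5, 0.2, -0.2]
opening: 0.598
grip_force: 0.0
```

Emit:
jog_arm(motion=[[[12,-46,10],0],[[12,-62,15],0],[[12,-62,15],0],[[12,-62,15],0],[[12,-62,15],0]])

```text
t: 24.05
eef_pos: [509.2, 160.0, 221.2]
tcp_rot: [3.141, -0.0, 0.098]
ft_force: [0.6, -0.1, 0.9]
opening: 0.599
grip_force: 0.0
```

```bash
python3 ball.py b8; python3 - <<'E'
from tray import *
c=read_camera("top"); trays(c); cv2.imwrite("pics/t8.png",cv2.resize(c["img"][140:275,110:390],(800,386),interpolation=cv2.INTER_CUBIC))
for r in cut_out("shroud1",c): print(round(r["p"],2),np.round(r["box"]))
go(617,184.5,135,.097)
E
```

```text
[509.3 159.9 221.3] [ 3.141 -0.     0.097]
[244.50911641  70.99579243] [230  56  30  31 713]
ball [619.8 185.5  92.5]
ball [615.7 183.2 129. ]
blue_tray 0.88 [ 433. -190.] [112. 263.] 0.1
white_tray 0.83 [426.  74.] [109.  98.] -85.6
0.73 [306. 228. 325. 242.]
0.6 [276. 228. 293. 244.]
0.2 [261. 217. 338. 251.]
shift [109.6, -13.6, 86.1] turn 0.001 at [509.3 160.2 221.1] [ 3.142 -0.     0.098]
```

Both shrouds are standing in the blue tray. Next I grasp the ball and swing the lever back.

Emit:
jog_arm(motion=[[[45,-7,0],0],[[90,-13,10],0],[[108,-13,30],0],[[108,-13,60],0],[[108,-13,86],0]])

```text
t: 24.8
eef_pos: [615.6, 184.0, 133.4]
tcp_rot: [3.141, 0.0, 0.098]
ft_force: [0.5, 0.0, 0.5]
opening: 0.601
grip_force: 0.0
```

Emit:
jog_arm(motion=[[[0,0,0],0],[[0,0,0],0],[[0,0,0],0]])

```text
t: 25.1
eef_pos: [616.0, 184.5, 136.6]
tcp_rot: [-3.141, -0.002, 0.099]
ft_force: [0.4, -0.5, -0.6]
opening: 0.603
grip_force: 0.0
```

Emit:
jog_arm(motion=[[[0,0,0],0],[[0,0,0],0],[[0,0,0],0],[[0,0,0],0],[[0,0,0],0]], grip=1.0)

```text
t: 25.6
eef_pos: [615.6, 182.4, 135.1]
tcp_rot: [3.138, 0.0, 0.1]
ft_force: [0.7, -10.3, 3.4]
opening: 0.255
grip_force: 30.0
```

Emit:
jog_arm(motion=[[[-8.3,1,0.4],0],[[-16.5,1,1.4],0],[[-25.4,1,3.5],0],[[-33.4,1,6.1],0],[[-41.6,1,9.6],0]])

```text
t: 26.1
eef_pos: [574.6, 178.4, 125.4]
tcp_rot: [3.14, -0.002, 0.099]
ft_force: [3.7, -6.8, -2.9]
opening: 0.254
grip_force: 30.0
```

Emit:
jog_arm(motion=[[[-7.4,0,4],0],[[-14.2,0,8.5],0],[[-20.7,0,13.7],0],[[-27.3,0,20],0],[[-32.8,0,26.4],0]])

```text
t: 26.6
eef_pos: [541.5, 175.2, 99.1]
tcp_rot: [3.14, -0.001, 0.099]
ft_force: [2.3, -8.9, 1.7]
opening: 0.255
grip_force: 30.0
```

Emit:
jog_arm(motion=[[[-1,0,1],0],[[-1.5,0,2],0],[[-1.5,0,2],0]])

```text
t: 26.9
eef_pos: [540.8, 175.2, 98.3]
tcp_rot: [3.141, -0.002, 0.099]
ft_force: [-2.0, -8.7, 13.9]
opening: 0.256
grip_force: 30.0
```

Emit:
jog_arm(motion=[[[0,0,0],0],[[0,0,0],0],[[0,0,0],0],[[0,0,-10],0],[[0,0,-50],0]], grip=0.4)

```text
t: 27.4
eef_pos: [538.4, 175.8, 144.9]
tcp_rot: [3.141, 0.007, 0.099]
ft_force: [0.3, 0.4, -0.4]
opening: 0.588
grip_force: 0.0
```

Emit:
jog_arm(motion=[[[0,0,-50],0],[[-10,40,-50],0],[[0,80,-50],0],[[0,85,-50],0],[[0,85,-50],0]])

```text
t: 27.9
eef_pos: [548.4, 90.6, 197.3]
tcp_rot: [-3.142, -0.0, 0.097]
ft_force: [-0.5, -0.2, -0.2]
opening: 0.6
grip_force: 0.0
```

Emit:
jog_arm(motion=[[[0,0,0],0],[[0,0,0],0],[[0,0,0],0]])

```text
t: 28.2
eef_pos: [548.1, 92.3, 196.8]
tcp_rot: [-3.142, 0.0, 0.1]
ft_force: [0.2, -0.8, -0.7]
opening: 0.599
grip_force: 0.0
```

```bash
python3 w.py w9|egrep "^[0-9]|knob|cart|tray"; python3 - <<'E'
from tray import *
c=read_camera("top"); trays(c)
E
```

```text
28.2 [548.1  92.3 196.8] [-3.142  0.     0.1  ] [[0.1, 0.95, 0.28, 627.67], [-0.99, 0.1, 0.03, 100.85], [-0.0, -0.28, 0.96, 342.7]] 70.63110863083526
lever_knob 0.96 [159.0, 98.0, 187.0, 202.0] [177.0, 158.0] [573.4 173.5]
cartridge1 0.98 [430.0, 79.0, 508.0, 144.0] [468.0, 110.0] [645.7 -94.4]
cartridge1 0.94 [238.0, 76.0, 299.0, 137.0] [270.0, 106.0] [628.9  91.5]
cartridge1 0.72 [0.0, 128.0, 25.0, 178.0] [11.0, 153.0] [560.5 341.8]
cartridge1 0.66 [330.0, 77.0, 407.0, 144.0] [366.0, 108.0] [636.9   2.1]
white_tray 0.68 [106.0, 216.0, 305.0, 293.0] [224.0, 242.0] [448.1 130.2]Traceback (most recent call last):
  File "<stdin>", line 2, in <module>
  File "tray.py", line 10, in trays
    cs,_=cv2.findContours((m&k).astype(np.uint8),0,2); q=max(cs,key=cv2.contourArea).reshape(-1,2)
                                                         ~~~^^^^^^^^^^^^^^^^^^^^^^^^
ValueError: max() iterable argument is empty
```

View pics/w9.png

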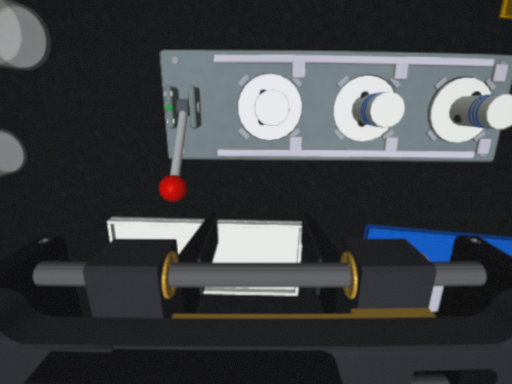

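The lever is at the front (ball 173,187), the tabs are clear of the feet, and the top of cartridge 3 is at (271,106). I'll pick it first.

Emit:
jog_arm(motion=[[[40,5,10],0],[[80,10,15],0],[[80,10,50],0],[[80,10,90],0],[[80,10,121],0]])

```text
t: 29.15
eef_pos: [628.5, 89.2, 73.7]
tcp_rot: [3.142, 0.001, 0.099]
ft_force: [0.3, 0.4, -0.3]
opening: 0.596
grip_force: 0.0
```

Emit:
jog_arm(motion=[[[0,0,0],0],[[0,0,0],0],[[0,0,0],0]])

```text
t: 29.45
eef_pos: [629.8, 89.4, 77.8]
tcp_rot: [3.141, -0.003, 0.099]
ft_force: [-0.9, -0.2, 0.3]
opening: 0.6
grip_force: 0.0
```

Emit:
jog_arm(motion=[[[0,0,0],0],[[0,0,0],0],[[0,0,0],0],[[0,0,0],0],[[0,0,0],0]], grip=1.0)

```text
t: 29.95
eef_pos: [629.0, 89.3, 76.4]
tcp_rot: [3.141, -0.001, 0.099]
ft_force: [-1.1, -0.4, 4.8]
opening: 0.338
grip_force: 30.0
```

Emit:
jog_arm(motion=[[[0,0,-10],0],[[0,0,-30],0],[[0,0,-60],0],[[0,0,-105],0],[[0,0,-115],0]])

```text
t: 30.45
eef_pos: [630.3, 89.5, 195.9]
tcp_rot: [3.141, -0.006, 0.099]
ft_force: [-0.1, 0.4, -0.8]
opening: 0.342
grip_force: 30.0
```

Emit:
jog_arm(motion=[[[-45,30,0],0],[[-90,60,0],0],[[-100,80,0],0],[[-100,80,0],0],[[-100,80,0],0]])

```text
t: 30.95
eef_pos: [537.3, -0.4, 191.1]
tcp_rot: [-3.142, -0.0, 0.097]
ft_force: [0.6, 0.4, -1.8]
opening: 0.339
grip_force: 30.0
```

```bash
python3 - <<'E'
from tray import *
go(414,232,185,.077)
c=read_camera("wrist"); cv2.imwrite("pics/w10.png",c["img"])
t=read_camera("top"); trays(t)
E
```

```text
shift [-100.1, -243.3, 6.1] turn 0.02 at [ 5.373e+02 -4.000e-01  1.911e+02] [-3.142 -0.     0.097]
blue_tray 0.91 [ 433. -191.] [112. 261.] 0.1
white_tray 0.6 [417. 194.] [109. 182.] 4.5
```

View pics/w10.png

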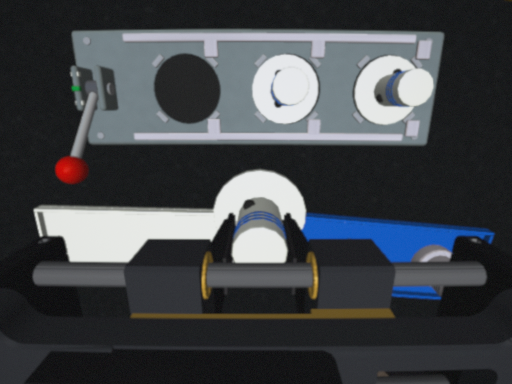

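Cartridge 3 is held upright (260,225) and the others stayed. The white tray hasn't moved, so I place it at the tray's far end.

Emit:
jog_arm(motion=[[[-18,-45,0],0.02],[[-36,-90,0],0.02],[[-54,-135,0],0.02],[[-72,-180,0],0.02],[[-90,-225,0],0.02]])

```text
t: 31.65
eef_pos: [424.5, 217.1, 190.8]
tcp_rot: [3.142, -0.0, 0.079]
ft_force: [0.4, 0.4, -1.2]
opening: 0.339
grip_force: 30.0
```

Emit:
jog_arm(motion=[[[-10,-18,0],0],[[-10,-18,30],0],[[-10,-18,70],0],[[-10,-18,105],0],[[-10,-18,115],0]])

```text
t: 32.15
eef_pos: [412.9, 232.3, 73.1]
tcp_rot: [3.14, 0.004, 0.08]
ft_force: [-0.5, -0.6, -0.6]
opening: 0.341
grip_force: 30.0
```

Emit:
jog_arm(motion=[[[0,0,0],0],[[0,0,0],0],[[0,0,0],0]])

```text
t: 32.45
eef_pos: [414.8, 232.4, 77.2]
tcp_rot: [-3.141, -0.002, 0.079]
ft_force: [-0.1, -0.4, -1.8]
opening: 0.341
grip_force: 30.0
```

```bash
python3 - <<'E'
from h import *
go(414,232,61,.077)
E
```

```text
shift [-0.8, 0.3, 16.2] turn 0.002 at [414.8 232.4  77.2] [-3.141e+00 -2.000e-03  7.900e-02]
```

Emit:
jog_arm(motion=[[[0,0,6],0],[[0,0,11],0],[[0,0,14],0],[[0,0,15],0],[[0,0,15],0]])

```text
t: 32.95
eef_pos: [414.1, 232.0, 60.7]
tcp_rot: [3.141, 0.0, 0.079]
ft_force: [-0.8, 0.4, 0.1]
opening: 0.34
grip_force: 30.0
```

Emit:
jog_arm(motion=[[[0,0,0],0],[[0,0,0],0],[[0,0,0],0]], grip=0.4)

```text
t: 33.25
eef_pos: [414.2, 232.1, 61.0]
tcp_rot: [-3.142, -0.0, 0.079]
ft_force: [0.6, -0.4, 0.4]
opening: 0.537
grip_force: 0.0
```

Emit:
jog_arm(motion=[[[0,0,-20],0],[[0,0,-60],0],[[0,0,-100],0],[[0,0,-125],0],[[0,0,-125],0]])

```text
t: 33.75
eef_pos: [415.2, 232.5, 189.0]
tcp_rot: [-3.14, -0.006, 0.079]
ft_force: [0.3, 0.6, -0.1]
opening: 0.6
grip_force: 0.0
```

```bash
python3 - <<'E'
from h import *
go(560,-18,190,.097)
E
```

```text
shift [124.6, 261.2, -1.0] turn -0.018 at [415.2 232.5 189. ] [-3.14  -0.006  0.079]
```

Emit:
jog_arm(motion=[[[21,44,0],-0.02],[[42,88,0],-0.02],[[63,132,0],-0.02],[[84,176,0],-0.02],[[105,220,0],-0.02]])

```text
t: 34.25
eef_pos: [536.5, 19.1, 185.1]
tcp_rot: [-3.141, 0.001, 0.099]
ft_force: [0.8, 0.9, -1.1]
opening: 0.596
grip_force: 0.0
```

Emit:
jog_arm(motion=[[[15,41,0],0],[[15,41,0],0],[[15,41,0],0],[[15,41,0],0],[[15,41,0],0]])

```text
t: 34.75
eef_pos: [554.6, -17.2, 185.8]
tcp_rot: [-3.141, 0.0, 0.1]
ft_force: [-0.2, -0.3, 1.0]
opening: 0.605
grip_force: 0.0
```

```bash
cat > top.py <<'E'
from tray import *
import sys
c=read_camera("wrist"); print(state()["t"],state()["eef_pos"].round(1))
img=c["img"].astype(int)
for r in cut_out("cartridge1",c)[:4]:
    x0,y0,x1,y1=r["box"]; m=r["region"]
    print(round(r["p"],2),np.round(r["box"]).tolist(),"body-foot mid z26..",pix(c,((x0+x1)/2,(y0+y1)/2),26).round()[:2])
P=[float(v) for v in sys.argv[1:3]]
print("pred foot px",proj(c,[*P,26]).round(1),"top",proj(c,[*P,82]).round(1)); go(*P,76,.097)
trays(read_camera("top"))
E
python3 top.py 639.5 -19
```

```text
34.8 [554.7 -17.2 185.9]
0.95 [237.0, 70.0, 302.0, 138.0] body-foot mid z26.. [638. -20.]
0.71 [64.0, 234.0, 93.0, 260.0] body-foot mid z26.. [441. 204.]
0.62 [337.0, 72.0, 413.0, 140.0] body-foot mid z26.. [ 648. -133.]
pred foot px [269.4 102.6] top [271.7 101.7]
shift [84.1, 10.2, 110.0] turn 0.003 at [554.8 -17.3 186. ] [ 3.141 -0.     0.1  ]
blue_tray 0.81 [ 433. -197.] [112. 249.] 0.1
white_tray 0.88 [417. 184.] [109. 200.] 4.5
```

Emit:
jog_arm(motion=[[[40,5,10],0],[[83.5,10.5,15],0],[[83.5,10.5,50],0],[[83.5,10.5,85],0],[[83.5,10.5,110],0]])

```text
t: 35.5
eef_pos: [638.7, -20.2, 73.7]
tcp_rot: [-3.141, 0.002, 0.099]
ft_force: [0.6, -0.1, -1.0]
opening: 0.601
grip_force: 0.0
```

Emit:
jog_arm(motion=[[[0,0,0],0],[[0,0,0],0],[[0,0,0],0]])

```text
t: 35.8
eef_pos: [640.0, -20.5, 77.6]
tcp_rot: [3.141, -0.002, 0.099]
ft_force: [-0.4, -0.4, 0.4]
opening: 0.598
grip_force: 0.0
```

Emit:
jog_arm(motion=[[[0,0,0],0],[[0,0,0],0],[[0,0,0],0],[[0,0,0],0],[[0,0,0],0]], grip=1.0)

```text
t: 36.3
eef_pos: [639.3, -20.4, 76.4]
tcp_rot: [3.141, -0.001, 0.099]
ft_force: [-1.3, 1.2, 5.8]
opening: 0.34
grip_force: 30.0
```

Emit:
jog_arm(motion=[[[0,0,-10],0],[[0,0,-30],0],[[0,0,-60],0],[[0,0,-105],0],[[0,0,-115],0]])

```text
t: 36.8
eef_pos: [640.6, -20.7, 195.9]
tcp_rot: [3.14, -0.006, 0.099]
ft_force: [0.6, 1.1, -1.7]
opening: 0.343
grip_force: 30.0
```

Emit:
jog_arm(motion=[[[-45,0,0],0],[[-90,0,0],0],[[-100,0,0],0],[[-100,0,0],0],[[-100,0,0],0]])

```text
t: 37.3
eef_pos: [540.8, -30.5, 191.1]
tcp_rot: [3.141, -0.001, 0.099]
ft_force: [0.4, 0.4, -1.5]
opening: 0.34
grip_force: 30.0
```

```bash
python3 - <<'E'
from tray import *
go(420,152,190,.077)
t=read_camera("top"); trays(t)
w=read_camera("wrist"); cv2.imwrite("pics/w11.png",w["img"]); trays(w)
E
```

```text
shift [-102.2, -193.5, 1.1] turn 0.022 at [540.8 -30.5 191.1] [ 3.141e+00 -1.000e-03  9.900e-02]
blue_tray 0.83 [ 433. -204.] [112. 234.] 0.1
white_tray 0.62 [418. 176.] [109. 213.] 4.4
blue_tray 0.65 [ 465. -207.] [ 49. 228.] 0.2
white_tray 0.85 [436. 157.] [ 74. 261.] 4.4
```

View pics/w11.png

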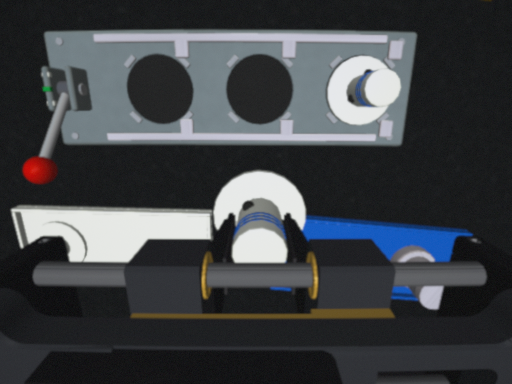

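Cartridge 2 is held (260,225) and cartridge 3 stands in the white tray (60,240). Next goes to the middle of the white tray.

Emit:
jog_arm(motion=[[[-24,-44,0],0.02],[[-48,-88,0],0.02],[[-72,-132,0],0.02],[[-90,-176,0],0.02],[[-102,-193,0],0.02]])

```text
t: 38.1
eef_pos: [417.6, 154.1, 191.0]
tcp_rot: [-3.141, 0.0, 0.081]
ft_force: [1.1, -0.9, -2.2]
opening: 0.345
grip_force: 30.0
```

Emit:
jog_arm(motion=[[[0,0,0],0],[[0,0,30],0],[[0,0,70],0],[[0,0,105],0],[[0,0,115],0]])

```text
t: 38.6
eef_pos: [418.8, 150.9, 73.3]
tcp_rot: [3.141, 0.004, 0.078]
ft_force: [0.0, 0.4, -0.8]
opening: 0.347
grip_force: 30.0
```

Emit:
jog_arm(motion=[[[0,0,0],0],[[0,0,0],0],[[0,0,0],0]])

```text
t: 38.9
eef_pos: [420.0, 151.7, 77.2]
tcp_rot: [-3.141, -0.002, 0.079]
ft_force: [-0.5, 0.0, -2.0]
opening: 0.339
grip_force: 30.0
```

```bash
python3 - <<'E'
from h import *
go(420,152,61,.077)
E
```

```text
shift [0.0, -0.3, 16.2] turn 0.002 at [420.  151.7  77.2] [-3.141e+00 -2.000e-03  7.900e-02]
```

Emit:
jog_arm(motion=[[[0,0,6],0],[[0,0,11],0],[[0,0,14],0],[[0,0,15],0],[[0,0,15],0]])

```text
t: 39.4
eef_pos: [419.1, 151.6, 60.7]
tcp_rot: [3.141, 0.0, 0.079]
ft_force: [0.3, 0.3, -1.7]
opening: 0.342
grip_force: 30.0
```

Emit:
jog_arm(motion=[[[0,0,0],0],[[0,0,0],0],[[0,0,0],0]], grip=0.4)

```text
t: 39.7
eef_pos: [419.3, 151.6, 61.0]
tcp_rot: [3.142, -0.0, 0.079]
ft_force: [0.2, -0.3, 0.2]
opening: 0.538
grip_force: 0.0
```

Emit:
jog_arm(motion=[[[0,0,-20],0],[[0,0,-60],0],[[0,0,-100],0],[[0,0,-125],0],[[0,0,-125],0]])

```text
t: 40.2
eef_pos: [420.3, 151.9, 188.9]
tcp_rot: [-3.141, -0.006, 0.079]
ft_force: [-1.0, -0.1, -0.8]
opening: 0.599
grip_force: 0.0
```

Emit:
jog_arm(motion=[[[25,43,0],-0.02],[[50,86,0],-0.02],[[75,129,0],-0.02],[[100,172,0],-0.02],[[120,215,0],-0.02]])

```text
t: 40.7
eef_pos: [556.6, -55.2, 184.9]
tcp_rot: [-3.141, 0.001, 0.099]
ft_force: [-0.0, 0.2, 0.5]
opening: 0.602
grip_force: 0.0
```

Emit:
jog_arm(motion=[[[15,45,0],0],[[25,80,0],0],[[25,80,0],0],[[25,80,0],0],[[25,80,0],0]])

```text
t: 41.2
eef_pos: [587.9, -129.5, 185.3]
tcp_rot: [-3.141, 0.001, 0.099]
ft_force: [-0.6, 0.6, 0.8]
opening: 0.597
grip_force: 0.0
```

```bash
python3 top.py 649.5 -128.5
```

```text
41.25 [ 588.  -129.3  185.6]
0.88 [234.0, 93.0, 296.0, 157.0] body-foot mid z26.. [ 649. -129.]
0.48 [2.0, 250.0, 6.0, 259.0] body-foot mid z26.. [452. 193.]
pred foot px [264.6 124.1] top [265.7 128. ]
shift [61.1, 5.4, 109.8] turn 0.003 at [ 588.2 -129.3  185.8] [-3.141  0.     0.1  ]
blue_tray 0.76 [ 433. -253.] [112. 137.] 1.0
white_tray 0.62 [420. 153.] [109. 259.] 4.4
```

White tray confirmed at (420,153), 4.4°. Now cartridge 1.

Emit:
jog_arm(motion=[[[40,3,10],0],[[61,5.5,15],0],[[61,5.5,50],0],[[61,5.5,85],0],[[61,5.5,110],0]])

```text
t: 41.95
eef_pos: [649.2, -129.1, 73.9]
tcp_rot: [-3.141, 0.001, 0.1]
ft_force: [0.8, 0.3, 0.6]
opening: 0.598
grip_force: 0.0
```

Emit:
jog_arm(motion=[[[0,0,0],0],[[0,0,0],0],[[0,0,0],0]])

```text
t: 42.25
eef_pos: [650.5, -129.9, 77.7]
tcp_rot: [3.141, -0.002, 0.099]
ft_force: [0.7, -0.3, 0.4]
opening: 0.601
grip_force: 0.0
```

Emit:
jog_arm(motion=[[[0,0,0],0],[[0,0,0],0],[[0,0,0],0],[[0,0,0],0],[[0,0,0],0]], grip=1.0)

```text
t: 42.75
eef_pos: [649.8, -129.9, 76.3]
tcp_rot: [3.141, -0.0, 0.099]
ft_force: [-1.6, 0.6, 4.3]
opening: 0.342
grip_force: 30.0
```

Emit:
jog_arm(motion=[[[0,0,-10],0],[[0,0,-30],0],[[0,0,-60],0],[[0,0,-105],0],[[0,0,-115],0]])

```text
t: 43.25
eef_pos: [651.1, -130.3, 196.2]
tcp_rot: [3.139, -0.006, 0.099]
ft_force: [0.5, -0.4, -1.7]
opening: 0.339
grip_force: 30.0
```

Emit:
jog_arm(motion=[[[-45,-40,0],0],[[-90,-60,0],0],[[-100,-60,0],0],[[-100,-60,0],0],[[-100,-60,0],0]])

```text
t: 43.75
eef_pos: [544.9, -80.2, 191.2]
tcp_rot: [3.141, -0.001, 0.099]
ft_force: [1.1, 0.3, -1.5]
opening: 0.341
grip_force: 30.0
```

```bash
python3 - <<'E'
from tray import *
go(426.5,71,190,.077)
t=read_camera("top"); trays(t)
E
```

```text
shift [-102.9, -162.1, 1.2] turn 0.022 at [544.9 -80.2 191.2] [ 3.141e+00 -1.000e-03  9.900e-02]
blue_tray 0.88 [ 433. -230.] [112. 182.] 0.4
white_tray 0.61 [423. 161.] [109. 258.] 4.5
```

```bash
python3 - <<'E'
from tray import *
t=read_camera("top"); trays(t); cv2.imwrite("pics/t12.png",cv2.resize(t["img"][140:275,110:390],(800,386),interpolation=cv2.INTER_CUBIC))
for r in cut_out("cartridge1",t): print(round(r["p"],2),np.round(r["box"]),pix(t,(r["box"][:2]+r["box"][2:])/2 if not isinstance(r["box"],list) else np.add(r["box"][:2],r["box"][2:])/2,20).round())
E
```

```text
blue_tray 0.73 [ 433. -230.] [112. 182.] 0.4
white_tray 0.8 [423. 161.] [109. 258.] 4.5
0.83 [177. 233. 193. 253.] [411. 235.  20.]
0.6 [195. 232. 217. 248.] [420. 156.  20.]
```

View pics/t12.png

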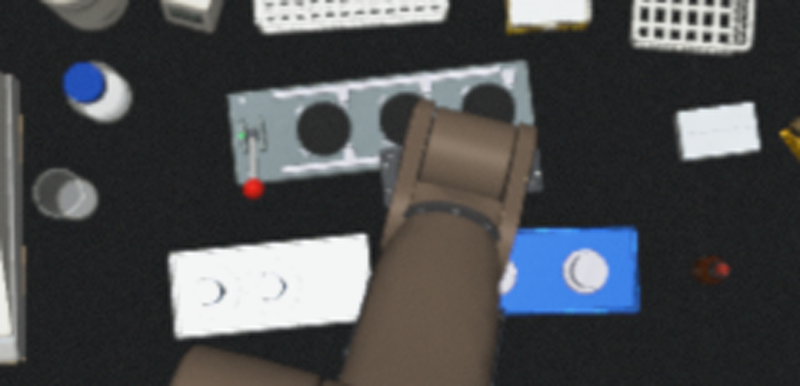

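The white tray was nudged about 8 mm in +y, now near (423,161). I'll look from closer with the wrist camera before placing.

Emit:
jog_arm(motion=[[[0,-45,0],0],[[0,-90,0],0],[[0,-135,0],0],[[10,-160,0],0],[[10,-160,0],0]])

```text
t: 44.6
eef_pos: [538.9, 83.0, 190.9]
tcp_rot: [-3.141, -0.001, 0.102]
ft_force: [-0.6, -0.0, -2.4]
opening: 0.344
grip_force: 30.0
```

Emit:
jog_arm(motion=[[[0,0,0],0],[[0,0,0],0]])

```text
t: 44.8
eef_pos: [538.5, 79.4, 190.7]
tcp_rot: [3.141, 0.0, 0.098]
ft_force: [0.4, -0.4, -2.0]
opening: 0.341
grip_force: 30.0
```

```bash
python3 - <<'E'
from tray import *
go(429.5,78,190,.077)
w=read_camera("wrist"); cv2.imwrite("pics/w13.png",w["img"]); trays(w); trays(read_camera("top"))
f=lambda uv,z:pix(w,uv,z)[:2].round(1)
for y in (152,160,232,240):
  x=420-.078*(y-153); print(y,proj(w,[x,y,10]).round(),proj(w,[x,y+36,10]).round(),proj(w,[x+36,y,10]).round(),"top",proj(w,[x,y,66]).round())
E
```

```text
shift [-108.6, -9.2, 0.7] turn 0.021 at [538.5  79.4 190.7] [3.141 0.    0.098]
blue_tray 0.86 [ 466. -168.] [ 53. 223.] 0.1
white_tray 0.65 [445. 195.] [ 72. 207.] 8.8
blue_tray 0.86 [ 433. -190.] [112. 263.] 0.1
white_tray 0.96 [414. 244.] [ 99. 105.] 88.9
152 [198. 253.] [171. 250.] [199. 229.] top [188. 278.]
160 [192. 253.] [166. 250.] [193. 229.] top [181. 278.]
232 [139. 252.] [113. 249.] [138. 227.] top [119. 276.]
240 [133. 251.] [107. 249.] [132. 227.] top [112. 276.]
```

View pics/w13.png

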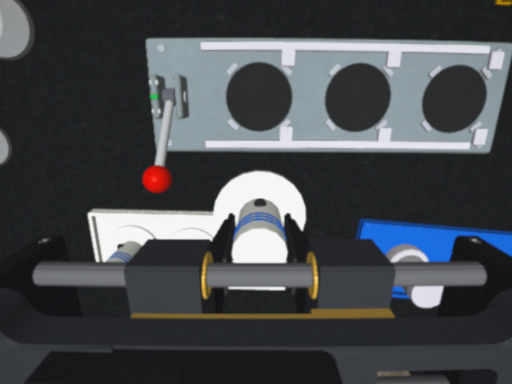

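The feet show at (131,226) and (192,228), so the cartridges moved with the tray (y≈240 and 160). I place the last one at (429.5,78).

Emit:
jog_arm(motion=[[[-45,-4,0],0.02],[[-90,-9,0],0.02],[[-108.5,-9,30],0.02],[[-108.5,-9,75],0.02],[[-108.5,-9,113],0.02]])

```text
t: 45.6
eef_pos: [429.4, 78.2, 77.3]
tcp_rot: [3.141, -0.002, 0.078]
ft_force: [1.0, -1.3, -2.8]
opening: 0.34
grip_force: 30.0
```

Emit:
jog_arm(motion=[[[0,0,0],0],[[0,0,0],0],[[0,0,0],0]])

```text
t: 45.9
eef_pos: [430.5, 78.4, 79.5]
tcp_rot: [3.141, -0.002, 0.079]
ft_force: [0.2, 0.1, -1.6]
opening: 0.341
grip_force: 30.0
```

```bash
python3 - <<'E'
from h import *
go(429.5,78,61,.077)
E
```

```text
shift [-1.0, 0.3, 18.5] turn 0.002 at [430.5  78.4  79.5] [ 3.141e+00 -2.000e-03  7.900e-02]
```

Emit:
jog_arm(motion=[[[0,0,7],0],[[0,0,12],0],[[0,0,16],0],[[0,0,17.5],0],[[0,0,17.5],0]])

```text
t: 46.4
eef_pos: [429.6, 78.4, 60.3]
tcp_rot: [3.142, 0.0, 0.079]
ft_force: [0.5, -0.1, -1.8]
opening: 0.343
grip_force: 30.0
```

Emit:
jog_arm(motion=[[[0,0,0],0],[[0,0,0],0],[[0,0,0],0]], grip=0.4)

```text
t: 46.7
eef_pos: [429.7, 78.4, 60.4]
tcp_rot: [3.141, -0.0, 0.079]
ft_force: [-0.2, -0.6, -0.8]
opening: 0.538
grip_force: 0.0
```

Emit:
jog_arm(motion=[[[0,0,-20],0],[[0,0,-60],0],[[0,0,-100],0],[[0,0,-140],0],[[0,0,-180],0]])

```text
t: 47.2
eef_pos: [429.2, 78.4, 242.2]
tcp_rot: [3.141, -0.0, 0.079]
ft_force: [0.5, 0.0, -0.6]
opening: 0.599
grip_force: 0.0
```

Emit:
jog_arm(motion=[[[40,30,0],0],[[80,60,0],0],[[120,90,0],0],[[160,90,0],0],[[170,90,0],0]])

```text
t: 47.7
eef_pos: [609.0, 1.2, 239.7]
tcp_rot: [3.142, -0.001, 0.077]
ft_force: [-1.1, 0.2, -1.1]
opening: 0.601
grip_force: 0.0
```

Emit:
jog_arm(motion=[[[0,0,0],0],[[0,0,0],0],[[0,0,0],0]])

```text
t: 48.0
eef_pos: [605.0, 2.5, 240.7]
tcp_rot: [3.142, 0.0, 0.079]
ft_force: [-0.2, 0.1, 0.6]
opening: 0.601
grip_force: 0.0
```

```bash
python3 - <<'E'
from tray import *
t=read_camera("top"); trays(t); s=read_camera("scene")
a=cv2.resize(t["img"][190:275,150:350],(800,340),interpolation=cv2.INTER_CUBIC); b=cv2.resize(s["img"][165:275,160:400],(560,257),interpolation=cv2.INTER_CUBIC)
o=np.zeros((597,800,3),np.uint8); o[:340]=a; o[340:,:560]=b; cv2.imwrite("pics/end.png",o)
E
```

```text
blue_tray 0.84 [ 433. -190.] [112. 263.] 0.1
white_tray 0.68 [419. 206.] [109. 168.] 4.5
```

View pics/end.png

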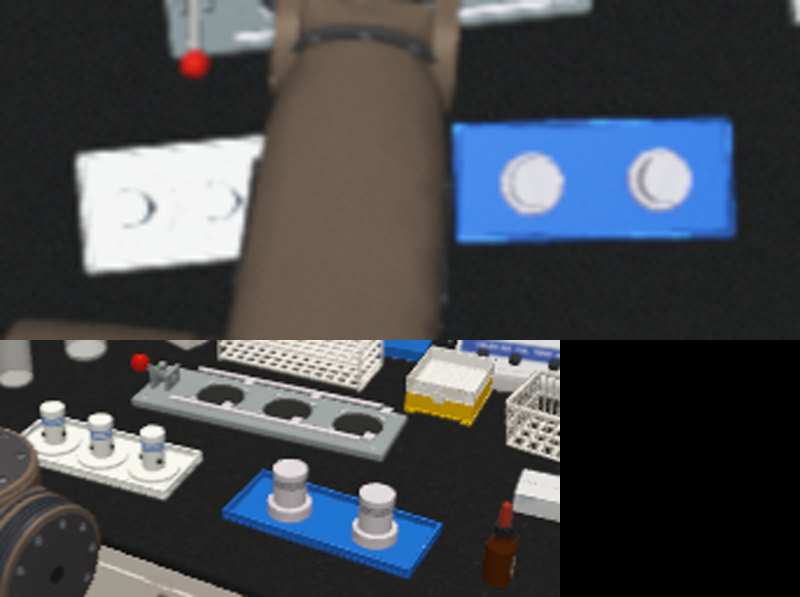

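All three cartridges stand in the white tray, both shrouds stand in the blue tray, and the lever is at the front.

```bash
python3 -c "
from cell import job_done
print(job_done())"
```

```text
the job is handed in; nothing more can be done
None
```

The job is handed in: both shrouds (station 3 came without one) stand in the blue tray, the lever is back at the front, and all three cartridges stand upright in the white tray, which got nudged about 8 mm mid-run and took its cartridges along; no verdict came back at hand-in.

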